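# Cycle three salvaged slide rails and reject the one that binds

### The arm

A 6-joint arm with a two-finger parallel gripper is mounted at the origin on the work surface. World frame = base frame: x ahead of the robot, y to its left, z up, the work surface at z = 0. Lengths are in m, angles in rad, forces in N, time in s.
With the tool pointing down it reaches from about 0.35 to 0.775 m from the base axis. Payload 5.5 kg.
Tool frame: the origin (TCP) lies midway between the tips of the shut fingers; the grasp point (between the pads) lies 19 mm behind it (arm.hold_point_z is the z of the grasp point in the tool frame, in m); z points along the fingers, y is the direction in which the jaws open and shut (so a half turn about z gives the same grasp; the last joint's range is limited). The gripper opens to 85 mm and grips with 20 to 120 N. Pads are 22 mm wide; open, the fingers measure 114 mm over their backs; the gripper's body (76 mm by 85 mm) begins 54 mm behind the grasp point. The pads swing forward as they close: fully open they stand 13 mm farther back than shut.
Start: joints at [0.991, 0.313, 0.046, 1.304, 0, 1.431], TCP at [0.245, 0.52, 0.231] pointing down, gripper open.
Joint ranges: [-2.76, 2.76], [-0.86, 1.69], [-1.03, 1.26], [-2.2, 2.34], [-1.47, 1.5], [-3.14, 3.14]. Speed limits (rad/s): [2.57, 2.57, 3.14, 3.14, 3.14, 3.14].

### API

Orientations are given as a 3x3 rotation matrix whose columns are the frame's x, y, z axes.
In Python, from rig import arm, effector, kin, cams, workorder, get_clock, get_q, get_joint_velocities, get_tau, get_position, get_orientation, get_contact_force, get_ft_torque, get_finger_gap gives the robot as it stands. Calls block until the motion is done:
- arm.move_ptp(position, orientation): joint-space move of the TCP to a pose.
- arm.move_l(position, orientation=None, speed=0.15): straight line of the TCP; orientation=None keeps the orientation; speed is the mean speed in m/s.
- arm.set_joints(angles): joint-space move.
- effector.set_gripper(opening, strength=None): finger opening in m; strength is the grip in N (None keeps the last); returns when the fingers have stopped.
- arm.wait(seconds).
- kin.solve_ik(position, orientation): joint angles nearest the present ones, or None.
- cams.capture(name): name is "scene" or "top"; returns (picture, depth): 420x560x3 uint8, red, green, blue; 420x560 float32, m along the optical axis (not along the pixel's ray), 0 where there is no reading.
- cams.camera_model(name): a dict with "fov_y" (degrees; the focal length in pixels is half the picture's height over the tangent of half this angle, whatever the lens; pixels are square), "cx", "cy" (the principal point, pixels), "rvec" (rotation vector, rad) and "tvec" (3), from world to camera coordinates, as OpenCV has them. Camera axes: x right, y down, z forward; pixel columns grow to the right and rows downward; lengths in m; the calibration is good to about 2 mm. A picture is of the moment at which its call begins. camera_model takes no time and is no camera call.
A pose or a line that the arm cannot do raises arm.Unreachable and nothing moves.
- workorder.finish_job(): hands the job in, once; it reports no verdict.
Readings, each from a call of its own:
- get_clock(): time.
- get_q(): joint angles.
- get_joint_velocities(): joint speeds.
- get_tau(): joint torques, N m.
- get_position(): TCP position.
- get_orientation(): TCP orientation.
- get_contact_force(): force on the tool from outside, world axes, zero at the start.
- get_ft_torque(): the same for the moment, N m.
- get_finger_gap(): finger opening in m.
Only numpy, scipy, OpenCV 4.12 (cv2) and the standard library are available. Lean on these libraries where they do the work, as an engineer would, in place of code of your own. Each camera call takes 0.05 s, during which the arm holds its last target. There are 200 camera calls.

### The job

Exactly one of the three slides binds partway. Going from the robot's left to its right, push each slide fully home and then draw it out as far as it runs, but never force it: stop before its sprung knob has been drawn 12 mm away from the bar. Leave the two free-running slides fully drawn out, push the binding one fully home, and leave the steel marker standing upright on top of that one's housing, without disturbing the loose things lying about.

Things in the scene. Friction and masses are not known exactly. Their poses are not given: they have to be found in the camera images.
- rail_left: The left slide unit (left = robot's +y side), fixed to the table. Steel base plate 310 x 80 x 6 mm; on it an aluminium housing 160 long, 60 wide, its closed flat top 50 mm above the table. Origin on the table under the middle of the housing's front face: the housing reaches from 0 to +160 mm along x, the plate from -145 to +165 mm. z up; the slide is drawn out along the unit's -x, towards the robot. The three units look alike; each may be turned up to 0.2 rad.
- slide_left (a joint): Travel of the left slide bar, m: 0 = fully home (against its inner stop), 0.09 = fully drawn out (against its outer stop). It stays where it is left; a free slide runs against a steady drag of 1 to 3 N. It starts 10 to 30 mm out. If something binds inside this unit it stops dead somewhere from 45 to 62 mm out, though it still pushes home freely.
- knob_left_grip (a point): Point to grip on the left slide's upright black knob: on its vertical centre line, 40 mm above the table. The knob is 14 mm thick along the slide, 22 mm wide across it, from 10 to 54 mm above the table; x along the slide as for the rail. At home it is 30 mm in front of the housing. Pinch it across its 22 mm width from above.
- knob_left (a joint): How far the left knob has been drawn away from its slide bar against its spring, m: 0 at rest (a rigid stop when pushed home); it stays at 0 up to a pull of 4 N, then yields 1 mm per 0.8 N, to 24 mm. It reads 0 while a free slide runs, and grows when the slide stops (binding, or at its outer stop).
- rail_mid: The middle slide unit (left = robot's +y side), fixed to the table. Steel base plate 310 x 80 x 6 mm; on it an aluminium housing 160 long, 60 wide, its closed flat top 50 mm above the table. Origin on the table under the middle of the housing's front face: the housing reaches from 0 to +160 mm along x, the plate from -145 to +165 mm. z up; the slide is drawn out along the unit's -x, towards the robot. The three units look alike; each may be turned up to 0.2 rad.
- slide_mid (a joint): Travel of the middle slide bar, m: 0 = fully home (against its inner stop), 0.09 = fully drawn out (against its outer stop). It stays where it is left; a free slide runs against a steady drag of 1 to 3 N. It starts 10 to 30 mm out. If something binds inside this unit it stops dead somewhere from 45 to 62 mm out, though it still pushes home freely.
- knob_mid_grip (a point): Point to grip on the middle slide's upright black knob: on its vertical centre line, 40 mm above the table. The knob is 14 mm thick along the slide, 22 mm wide across it, from 10 to 54 mm above the table; x along the slide as for the rail. At home it is 30 mm in front of the housing. Pinch it across its 22 mm width from above.
- knob_mid (a joint): How far the middle knob has been drawn away from its slide bar against its spring, m: 0 at rest (a rigid stop when pushed home); it stays at 0 up to a pull of 4 N, then yields 1 mm per 0.8 N, to 24 mm. It reads 0 while a free slide runs, and grows when the slide stops (binding, or at its outer stop).
- rail_right: The right slide unit (left = robot's +y side), fixed to the table. Steel base plate 310 x 80 x 6 mm; on it an aluminium housing 160 long, 60 wide, its closed flat top 50 mm above the table. Origin on the table under the middle of the housing's front face: the housing reaches from 0 to +160 mm along x, the plate from -145 to +165 mm. z up; the slide is drawn out along the unit's -x, towards the robot. The three units look alike; each may be turned up to 0.2 rad.
- slide_right (a joint): Travel of the right slide bar, m: 0 = fully home (against its inner stop), 0.09 = fully drawn out (against its outer stop). It stays where it is left; a free slide runs against a steady drag of 1 to 3 N. It starts 10 to 30 mm out. If something binds inside this unit it stops dead somewhere from 45 to 62 mm out, though it still pushes home freely.
- knob_right_grip (a point): Point to grip on the right slide's upright black knob: on its vertical centre line, 40 mm above the table. The knob is 14 mm thick along the slide, 22 mm wide across it, from 10 to 54 mm above the table; x along the slide as for the rail. At home it is 30 mm in front of the housing. Pinch it across its 22 mm width from above.
- knob_right (a joint): How far the right knob has been drawn away from its slide bar against its spring, m: 0 at rest (a rigid stop when pushed home); it stays at 0 up to a pull of 4 N, then yields 1 mm per 0.8 N, to 24 mm. It reads 0 while a free slide runs, and grows when the slide stops (binding, or at its outer stop).
- tag: The reject marker: a loose plain steel stand, 90 g. Round foot 40 mm across and 6 mm high, with an upright plate 30 mm (its x) by 10 mm (its y), from 6 to 50 mm high. Origin at the centre of its underside. It stands on the table at the left or the right of the units.
- spool: White plastic wire spool standing on end, 60 mm across, 34 mm high, at the side of the units where the marker is not. Leave alone.
- meter: Orange multimeter lying flat, 160 x 75 x 30 mm, left of the units. Leave alone.
- bulb: Glass bulb in a white ceramic holder, 68 mm across, 127 mm high, right of the units. Leave alone.
- driver: Screwdriver lying in front of the units, near the robot; origin under its middle. Leave alone.
- tape: Roll of tape lying flat, 90 mm across, 24 mm high, in front of the units, near the robot. Leave alone.
Things that resemble listed ones, but are neither listed nor needed, are in the scene too. Of the things that look like the tag, take the one that is farthest to the robot's right at the start.

How it is judged:
By the outcome, as a careful person would: the job done as asked, in the order asked, and still so for the second after the job is handed in, with the robot touching nothing.
It also fails if it takes over 72 s, if anything falls off the work surface, if the arm or the gripper's body presses on something with over 40 N, if the wrist force passes 120 N, or if a joint passes its speed limit or range.

## Working session

There is one attempt and no reset: what is moved stays moved. The work goes in short steps, each a Python script; the robot and the scene stay as the last script left them, time stands still between calls to the robot, and variables do not carry over. Pictures are saved under pics/ and viewed, about 8 in all and at most 12, crops included, and the job is handed in when it is done.

```bash
ls; mkdir -p pics; python3 - <<'E'
from rig import *
import cv2,numpy as np
for n in("scene","top"):
    p,d=cams.capture(n); cv2.imwrite(f"pics/{n}0.png",p[...,::-1]); np.save(f"pics/{n}0.npy",d); print(n,cams.camera_model(n))
print(get_clock(),get_contact_force(),arm.hold_point_z,get_finger_gap())
E
```

```text
pics
scene {'fov_y': 52.70096050899837, 'cx': 275.6007772033793, 'cy': 208.96178014163394, 'rvec': array([ 2.08617104,  1.59610435, -0.47781887]), 'tvec': array([-0.14416523, -0.3606153 ,  1.40570499])}
top {'fov_y': 54.61993108990228, 'cx': 279.8585364977144, 'cy': 212.73886696968205, 'rvec': array([ 2.18970539, -2.15203389,  0.13324467]), 'tvec': array([-0.001647  ,  0.51014544,  1.13062885])}
0.1 [-0.19199394 -0.25044671 -0.73563993] -0.0187 0.08538660384001641
```

View pics/top0.png

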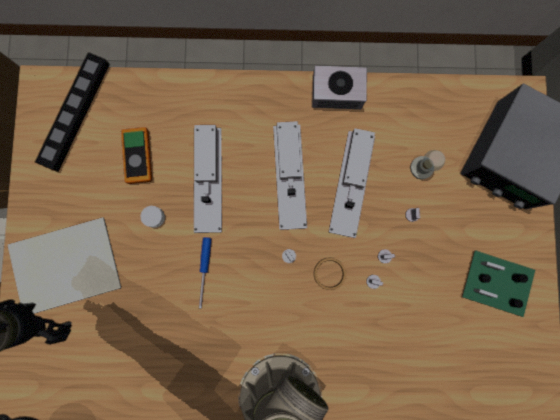

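View pics/scene0.png

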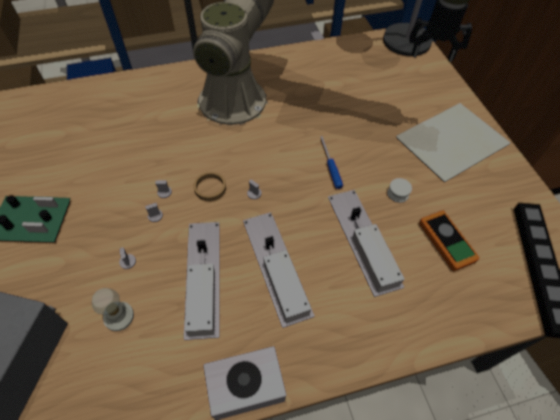

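```bash
cat > h.py <<'E'
from rig import *
import cv2,numpy as np
def world(n,d):
    m=cams.camera_model(n); R=cv2.Rodrigues(m['rvec'])[0]; H,W=d.shape
    f=H/2/np.tan(np.radians(m['fov_y']/2))
    v,u=np.mgrid[:H,:W]
    c=np.stack([(u-m['cx'])/f*d,(v-m['cy'])/f*d,d],-1)-m['tvec']
    w=c@R; w[d==0]=np.nan
    return w
E
python3 - <<'E'
from h import *
d=np.load("pics/top0.npy"); w=world("top",d)
p=cv2.imread("pics/top0.png")
cv2.imwrite("pics/crop0.png",cv2.resize(p[110:300,185:440],None,fx=3,fy=3,interpolation=cv2.INTER_CUBIC))
z=w[...,2]; print("table z",np.nanmedian(z[110:310,120:440]))
for lo,hi in((.042,.075),(.02,.042)):
  m=((z>lo)&(z<hi)).astype(np.uint8); m[:,:110]=0;m[:100]=0;m[320:]=0;m[:,450:]=0
  n,l,s,c=cv2.connectedComponentsWithStats(m)
  for i in range(1,n):
    if s[i,4]<3: continue
    P=w[l==i]; r=cv2.minAreaRect(P[:,:2].astype(np.float32)*1000)
    print(lo,c[i].round(),s[i,4],'mean',P.mean(0).round(4),'rect',np.round(r[0],1),np.round(r[1],1),round(r[2],1))
E
```

```text
table z 0.00020972082464447528
0.042 [341. 101.] 184 mean [ 0.8322 -0.163   0.0559] rect [ 832.  -156.2] [148.2   4.1] 89.1
0.042 [288. 149.] 1158 mean [ 0.6911 -0.0134  0.0495] rect [692.2 -13.2] [160.   59.8] 4.5
0.042 [204. 152.] 1206 mean [0.6773 0.2241 0.0493] rect [677.6 224.4] [159.8  60.4] 2.1
0.042 [359. 157.] 1177 mean [ 0.6718 -0.2143  0.0496] rect [ 673.8 -215.1] [ 60.9 162. ] 79.1
0.042 [422. 166.] 49 mean [ 0.649  -0.3974  0.0455] rect [ 649.4 -396.9] [36.8 17.2] 27.4
0.042 [291. 190.] 46 mean [ 0.5709 -0.0218  0.0515] rect [571.4 -21.4] [14.2 19.9] 2.0
0.042 [204. 198.] 44 mean [0.5442 0.2189 0.0523] rect [544.  218.4] [13.7 20.1] 1.9
0.042 [350. 204.] 44 mean [ 0.537  -0.1879  0.0527] rect [ 537.4 -188.8] [22.6 14.4] 88.5
0.042 [417. 213.] 48 mean [ 0.5146 -0.3769  0.0488] rect [ 514.8 -377.5] [29.1 10.9] 7.7
0.042 [289. 255.] 39 mean [ 0.3896 -0.0196  0.0496] rect [389.6 -19.5] [29.   9.2] 34.5
0.042 [388. 256.] 40 mean [ 0.3935 -0.2956  0.0493] rect [ 393.9 -295.9] [ 8.3 29.6] 1.0
0.042 [376. 282.] 41 mean [ 0.3209 -0.2618  0.0493] rect [ 320.9 -262.4] [29.2  9.7] 8
[... 945 characters left out ...]
0.5] 0.6
0.02 [208. 200.] 10 mean [0.5417 0.2113 0.0329] rect [543.  210.5] [ 5.7 14.7] 59.1
0.02 [347. 205.] 13 mean [ 0.5346 -0.1844  0.0324] rect [ 533.6 -184.8] [24.1 10.6] 46.8
0.02 [151. 216.] 359 mean [0.4943 0.3719 0.0332] rect [494.4 372.1] [58.3 57.8] 63.9
0.02 [413. 213.] 25 mean [ 0.5149 -0.3732  0.0309] rect [ 514.3 -373.4] [27.5  2.6] 8.0
0.02 [204. 254.] 236 mean [0.3892 0.2186 0.0237] rect [388.6 218.9] [21.9 99. ] 87.6
0.02 [382. 256.] 6 mean [ 0.3923 -0.2812  0.031 ] rect [ 392.2 -281.1] [6.  1.1] 18.5
0.02 [329. 273.] 221 mean [ 0.3416 -0.1354  0.0236] rect [ 340.9 -135.7] [86.8 87.9] 0.9
0.02 [370. 280.] 8 mean [ 0.3243 -0.248   0.0318] rect [ 323.9 -248. ] [0.7 8.7] 78.2
```

View pics/crop0.png

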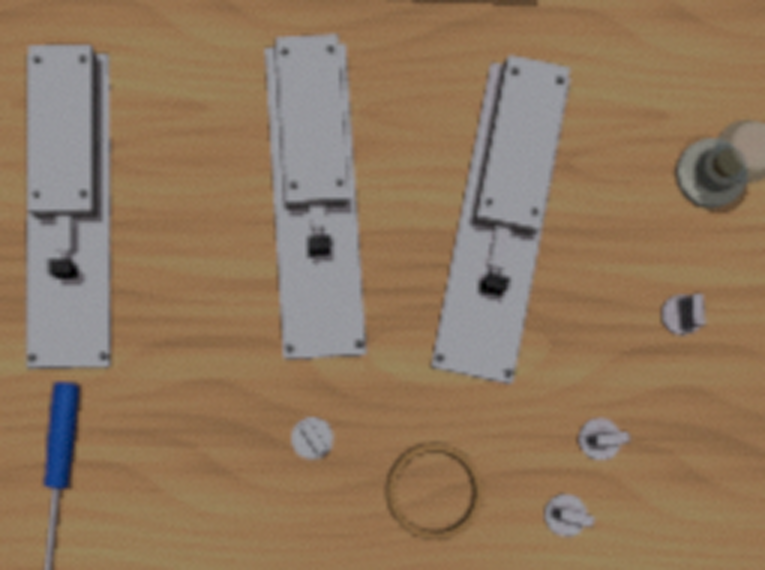

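```bash
cat >> h.py <<'E'
U={'left':((.6776,.2244),2.1,23.5),'mid':((.6922,-.0132),4.5,11.5),'right':((.6738,-.2151),-10.9,29.)}
def Rz(a):
    c,s=np.cos(a),np.sin(a); return np.array([[c,s,0],[s,-c,0],[0,0,-1.]])
def pick_R(p,a):
    best=None
    for k in(0,np.pi):
        q=kin.solve_ik(p,Rz(a+k))
        if q is not None:
            e=np.abs(np.array(q)-get_q()).max()
            if best is None or e<best[0]: best=(e,Rz(a+k))
    return best[1]
def test(name):
    """push home, draw out; returns 'free' or 'binds'"""
    C,deg,t=U[name]; a=np.radians(deg); ax=np.array([np.cos(a),np.sin(a),0])
    front=np.array([*C,0])-.08*ax
    P=lambda t,z=.0213: front-(.030+t)*ax+[0,0,z]
    t/=1000; R=pick_R(P(t,.11),a)
    effector.set_gripper(.05,40); arm.move_ptp(P(t,.11),R); arm.move_l(P(t),speed=.12); arm.wait(.1)
    F0=np.array(get_contact_force())@ax
    F=lambda: np.mean([get_contact_force() for _ in range(3)],0)@ax-F0
    effector.set_gripper(0); print(name,get_clock(),'F0',F0,'gap',get_finger_gap(),'F grip',F())
    cur=max(t-.001,.005)
    if t>cur: arm.move_l(P(cur),speed=.04)
    if cur>.006: cur=.006; arm.move_l(P(cur),speed=.05)
    print('push',F())
    while cur>-.012:
        cur-=.001; arm.move_l(P(cur),speed=.03); f=F()
        if f<-9: break
    print('home cmd %.1f F %.1f'%(cur*1e3,f)); home=cur
    cur=home+.040; arm.move_l(P(cur),speed=.05); log=[F()]
    while cur<home+.105:
        cur+=.002; arm.move_l(P(cur),speed=.03); f=F(); log.append(f)
        if f>5.5: arm.wait(.05); f=F(); log.append(f)
        if f>5.5: break
    tr=(cur-home)*1e3; res='free' if tr>80 else 'binds'
    print('stop at %.1f mm'%tr,res,np.round(log,1),'t',get_clock(),'gap',get_finger_gap())
    if res=='binds':
        cur=home+.006; arm.move_l(P(cur),speed=.06)
        while cur>home-.006:
            cur-=.001; arm.move_l(P(cur),speed=.03); f=F()
            if f<-9: break
        print('rehome rel %.1f F %.1f'%((cur-home)*1e3,f))
    else:
        cur-=.0015; arm.move_l(P(cur),speed=.03); print('relax F',F())
    effector.set_gripper(.05); arm.move_l(P(cur,.11),speed=.15); print('done',get_clock())
    return res
E
python3 -c "
from h import *
test('left')"
```

```text
left 3.5167 F0 -0.45901289245665816 gap 0.0211795537703301 F grip -0.8133760471208382
push 1.342677814981629
home cmd -4.0 F -10.5
stop at 98.0 mm free [1.4 1.6 1.7 2.1 2.3 2.3 1.9 2.6 1.4 1.9 2.8 1.9 2.8 2.  2.  2.4 2.  1.6
 1.9 2.  2.2 2.3 2.3 1.9 2.  2.2 1.7 0.7 5.4 6.3 6.3] t 15.0 gap 0.021099669580778184
relax F 5.248672740895867
done 16.3833
```

```bash
cat >> h.py <<'E'
def knobs(tag=None):
    p,d=cams.capture("top"); w=world("top",d); z=w[...,2]
    for n,(C,deg,_) in U.items():
        a=np.radians(deg); ax=np.array([np.cos(a),np.sin(a)]); f=np.array(C)-.08*ax
        r=w[...,:2]-f; s=-(r@ax); l=r@np.array([-ax[1],ax[0]])
        m=(s>.012)&(s<.145)&(abs(l)<.02)&(z>.045)&(z<.06)
        print(n,m.sum(),'travel mm',((np.median(s[m]) if m.any() else 0)-.03)*1e3, 'lat',np.median(l[m])*1e3 if m.any() else 0)
    if tag: cv2.imwrite(f"pics/{tag}.png",p[...,::-1])
E
python3 -c "
from h import *
test('mid'); knobs('k1')"
```

```text
mid 18.9583 F0 0.2534411349506047 gap 0.021400029367795097 F grip -1.5079317919676922
push 0.13158628551090723
home cmd -3.0 F -10.5
stop at 68.0 mm binds [-1.1  0.2 -1.2 -0.5 -0.1  0.  -0.5  0.5  0.2  0.1  0.7 -0.1  4.   5.3
  6.4  6.2] t 26.2083 gap 0.021135727236888568
rehome rel -1.0 F -11.5
done 30.275
left 40 travel mm 90.03113387543358 lat -0.995831065760235
mid 0 travel mm -30.0 lat 0
right 44 travel mm 29.466553482743727 lat 0.497066507740785
```

```bash
python3 -c "
from h import *
test('right')
T=np.array([.5148,-.3770]); a=np.radians(7.7)
R=pick_R([*T,.13],a)
arm.move_l([*(T+[0,.0]),.13],R,speed=.2)
knobs('k2')
p,d=cams.capture('top'); w=world('top',d); z=w[...,2]
print(get_clock(),get_position(),get_q())
"
```

```text
right 32.625 F0 -0.11881330117025325 gap 0.021550693306408127 F grip -0.7387414902371268
push 1.8899542835599912
home cmd -2.0 F -9.8
stop at 98.0 mm free [-0.3  0.2  1.4  0.9  1.4  0.6 -0.1  1.2  1.1  0.7  1.2  0.9  1.6  0.7
  0.6  0.9  0.9  1.3  0.5  0.7  0.2  1.3  0.9  0.9  0.9  1.9  2.4  3.2
  5.6  5.1  6.   6.7] t 43.7667 gap 0.021088876227979888
relax F 5.705026155034915
done 45.15
left 40 travel mm 90.1170451373074 lat -1.1691609986629423
mid 47 travel mm 0.7776166972023948 lat -0.31452581173634103
right 41 travel mm 89.9487454423669 lat 0.6100520163894568
46.4333 [ 0.51459258 -0.37577653  0.12983905] [-7.56675150e-01  4.77124532e-01  3.93142283e-02  1.13392247e+00
  1.20469984e-04 -8.91939518e-01]
```

```bash
python3 -c "
from h import *
T=np.array([.5148,-.3772]); R=np.array(get_orientation())
arm.move_l([*T,.0175],speed=.12); effector.set_gripper(0,40); print('gap',get_finger_gap(),get_clock())
arm.move_l([*T,.14],speed=.15); print('gap',get_finger_gap())
C,deg,_=U['mid']; a=np.radians(deg); ax=np.array([np.cos(a),np.sin(a)]); G=np.array(C)-.01*ax
R=pick_R([*G,.14],a)
arm.move_l([*G,.14],R,speed=.2); print('gap',get_finger_gap(),get_clock())
arm.move_l([*G,.075],speed=.1)
p,d=cams.capture('scene'); cv2.imwrite('pics/s3.png',cv2.resize(p[180:340,170:370],None,fx=3.5,fy=3.5,interpolation=2)[...,::-1]); print(get_contact_force(),get_clock())
"
```

```text
gap 0.009612561494568976 47.9583
gap 0.009675525943562106
gap 0.0097110516227698 51.075
[ 0.63439624  0.06725973 -0.80709615] 51.925
```

View pics/s3.png

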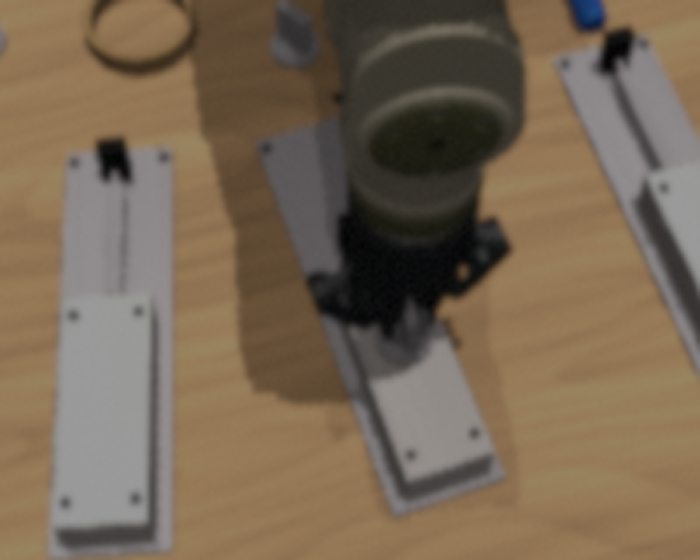

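The left and right slides are drawn out, and the marker is held over the middle housing. Next I lower it gently until it touches and let go.

```bash
python3 -c "
from h import *
p=np.array(get_position()); R=np.array(get_orientation()); f0=get_contact_force()[2]; z=.0695
arm.move_l([p[0],p[1],z],R,speed=.05)
while z>.064:
    f=get_contact_force()[2]-f0
    if f>2.5: break
    z-=.0005; arm.move_l([p[0],p[1],z],R,speed=.02)
print('z',z,f); effector.set_gripper(.04); arm.wait(.2)
arm.move_l([p[0],p[1],.15],R,speed=.12)
arm.move_l([.45,.1,.25],speed=.25); print(get_clock())
knobs('k4')
p,d=cams.capture('scene'); cv2.imwrite('pics/s4.png',cv2.resize(p[100:370,70:470],None,fx=2,fy=2,interpolation=2)[...,::-1])
w=world('scene',d);m=(w[...,2]>.085)&(w[...,2]<.11)&(abs(w[...,0]-.69)<.06)&(abs(w[...,1]+.013)<.05);print(m.sum(),w[m].mean(0),w[m].max(0))
"
```

```text
z 0.0675 6.908331909426918
55.875
left 0 travel mm -30.0 lat 0
mid 44 travel mm -0.4843100943335704 lat 0.5934619918531666
right 42 travel mm 90.31019587055461 lat 1.3106632945127819
76 [ 0.68346605 -0.01524764  0.0971717 ] [ 0.69718217 -0.00943389  0.10195089]
```

View pics/s4.png

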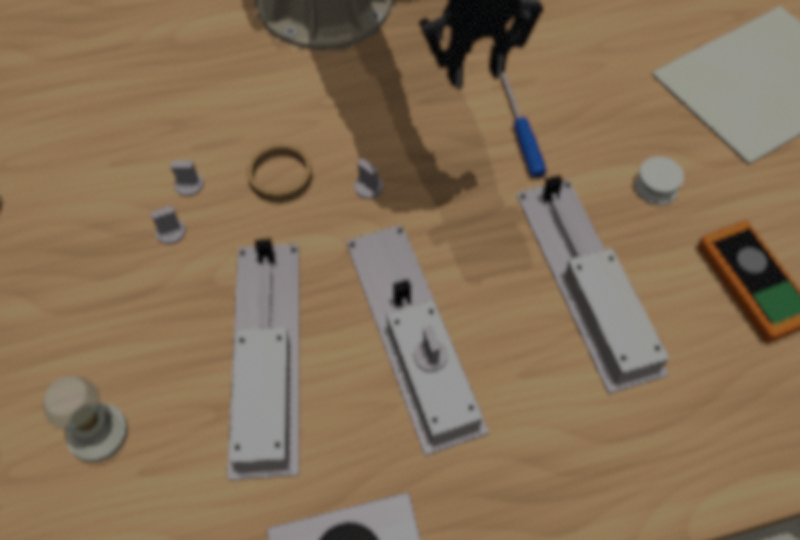

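The picture shows the marker upright on the middle housing at about (430,345). The middle knob is home at (401,292), the other two are drawn out, and the loose things haven't moved.

```bash
python3 -c "
from rig import *
workorder.finish_job(); print(get_clock())"
```

```text
the job is handed in; nothing more can be done
the job is handed in; nothing more can be done
```

The job is done and handed in. My last clock reading was about 56 s, within the 72 s limit; no verdict is reported.

- **Slides:** I worked left, middle, right, pushing each one home against about 10 N and then drawing it out in 2 mm steps. I stopped when the pull reached about 6–7 N, which puts each knob about 3–5 mm off its bar, well short of 12 mm.
- **Result:** the middle slide binds. It stopped at about 60 mm; my raw stop reading was 68 mm, which includes the knob's spring and slack in the grip. I pushed it home again. The left and right slides ran free and were left fully drawn out.
- **Marker:** I took the marker that was farthest to the right and stood it on the middle housing.

**Last checks:**
- **Travel:** the top camera gave the right slide at 90.3 mm and the middle at -0.5 mm (0.8 mm in the check before). The arm blocked the left slide in the final reading; it read 90.1 mm earlier, and the last picture still shows it drawn out.
- **Marker height:** its top is at about 0.10 m, which fits it standing upright on the 50 mm housing.
- **Loose things:** those in the last picture looked undisturbed.

**Disagreement:** the force readings drifted by about 1–2 N, so the knob distances above are estimates.

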